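# Tare a notched weighing bowl on a goldsmith's balance and weigh a cast bar

### The job

Weigh the cast bar: set the empty steel weighing bowl on the balance's carrier and, pressing only lightly, turn it until its notched foot drops over the ribs and sits fully home, then let go of it. With your hand off the bowl press the oblong tare key down firmly for a moment and release it, and only then put the bar in the bowl and leave both there at rest. The balance is delicate: never load any part of it with more than 2 kg (20 N), do not press the round power key, and leave the other things where they are.

Things in the scene. Friction and masses are not known exactly. Their poses are not given: they have to be found in the camera images.
- balance: the electronic bench balance, fixed to the bench: grey housing 245 x 186 mm, on the left or right of the bench. Origin at bench level under the vertical axis of its pan carrier; its -x side is the front with the display and two keys. Housing top 46 mm up at the front, 51 mm under the carrier.
- carrier_axis (a point): centre of the carrier's disc, at the disc's top face (61 mm above the bench, unloaded); axes as the balance's, fixed to the housing. The carrier is an aluminium disc 90 mm across with a round boss in the middle and four straight ribs in a cross from the boss to the disc's edge, 5 mm wide, 6 mm high above the disc.
- boss_top (a point): top of the carrier's boss, on the axis, 12 mm above the disc: the boss is 36 mm across up to 6.5 mm above the disc and tapers to 25 mm at its top. Carrier and cross turn on this axis against 0.12 N m and stay put. The cross's angle is NOT in any pose: it starts 0.2 to 1.37 rad counter-clockwise (from above) off the balance's x and y axes and must be felt or seen.
- load (a joint): how far the sprung carrier has sunk, m: 0 unloaded, 0.001 for each 2.5 N of load, overload stop at 0.008 (20 N)
- bowl: the weighing bowl on the mat: plain steel, 90 g, round, 64 mm outside, 44 mm high, wall straight and grippable from 18 mm up. Origin at the centre of its underside, z up. Its lowest 14 mm are the foot: a ring 38 mm inside, 49 mm outside, cut by four notches 9 mm wide on the bowl's +x, -x, +y and -y axes. Fits over the boss with about 1 mm play all round.
- bowl_in (a point): centre of the bowl's inner floor, 17 mm above its origin; inside 58 mm across, 27 mm deep. With notches and ribs not in line the foot stands on the ribs, 6 mm too high. Turned until they are in line (within about 0.1 rad) it drops, and the foot stands on the disc, the bowl's origin at point carrier_axis (less the spring's sinking).
- tare_top (a point): centre of the top of the tare key, 52 mm above the bench, right of the display seen from the front: an oblong grey key 34 mm (along the balance's y) x 16 mm, standing 6 mm above the housing. It goes straight down on a spring, starting at 1.5 N, takes effect from 2.2 mm (5 N), meets its hard stop at 4 mm (7.5 N) and springs back.
- tare (a joint): travel of the tare key in m, 0 up, takes effect above 0.0022, hard stop at 0.004
- power (a joint): travel of the round power key in m (16 mm across, left of the display, 116 mm from the tare key's centre); leave it alone
- bar: the cast bar to be weighed: a plain pale metal block 38 x 14 x 12 mm (its x, y, z), 55 g, lying flat on the mat; origin at the centre of its underside
- mat: the cork bench mat, fixed, 270 x 220 x 4 mm; origin at the centre of its underside; the bowl, bar, crucible and ring blank start on top of it (4 mm above the bench)
- crucible: bystander: a white porcelain crucible cup, 52 mm across, 34 mm high, wall 4 mm; origin under its base
- blank: bystander: a plain ring blank lying flat, 25 mm outside, 7 mm high
- hammer: bystander: a bench hammer lying to the left
- brush: bystander: a bench brush lying at the far side
- flux: bystander: a squat jar, 52 mm across, 65 mm high, to the right
- mandrel: bystander: a tapered steel ring mandrel with wooden handle, 300 mm long, lying to the right
Mind the look-alikes: they are no part of the job. What is shaped like the bowl but black or brown is not meant.

How it is judged:
On the way, in this order (a step that is already met when the one before it is completed fails the run):
1. the empty bowl is seated fully home on the carrier and let go (z of bowl in the frame of carrier_axis between -0.004 and 0.003 m and horizontal distance between bowl and carrier_axis below 0.004 m and angle between bowl's own z axis and vertical below 0.05 rad and contact force between the fingers and bowl below 0.05 N and horizontal distance between bar and bowl above 0.06 m), for 0.2 s.
2. the tare key is pressed down to take effect while the empty bowl sits untouched on the carrier (all of step 1 and value of joint tare above 0.0022 m), for 0.1 s.
At the end, for the whole second after the job is handed in: bowl home on the carrier (origin within 4 mm of the axis, at most 3 mm above or 4 mm below the unloaded disc top, tilt < 0.05 rad), bar inside it (centre within 25 mm of the bowl's, underside 12-36 mm above the bowl's origin), both at rest (< 20 mm/s), tare key up (< 1 mm) (z of bowl in the frame of carrier_axis between -0.004 and 0.003 m and horizontal distance between bowl and carrier_axis below 0.004 m and angle between bowl's own z axis and vertical below 0.05 rad and horizontal distance between bar and bowl below 0.025 m and z of bar in the frame of bowl between 0.012 and 0.036 m and linear speed of each of bar, bowl below 0.02 m/s and value of joint tare below 0.001 m); the robot touches nothing.
It fails at once if the balance (carrier, keys or housing) is loaded with more than 20 N (contact force between anything else and balance above 20 N).
It fails at once if the power key is pressed (over 1.5 mm) (value of joint power above 0.0015 m).
It fails at once if the bowl is tipped over (over 0.8 rad) (angle between bowl's own z axis and vertical above 0.8 rad).
It fails at once if a bystander is shifted by more than 30 mm (distance of any of crucible, blank, hammer, brush, flux, mandrel from where it was at the start of the episode above 0.03 m).
It also fails if it takes over 72 s, if anything falls off the work surface, if the arm or the gripper's body presses on something with over 40 N, if the wrist force passes 120 N, or if a joint passes its speed limit or range.

### The arm

A 6-joint arm with a two-finger parallel gripper is mounted at the origin on the work surface. World frame = base frame: x ahead of the robot, y to its left, z up, the work surface at z = 0. Lengths are in m, angles in rad, forces in N, time in s.
With the tool pointing down it reaches from about 0.35 to 0.875 m from the base axis. Payload 4.2 kg.
Tool frame: the origin (TCP) lies on the centre line of the jaws, within the pads' length; the fingertips stand 22 mm ahead of it and the grasp point (between the pads) lies 3 mm ahead of it; z points along the fingers, y is the line along which they close (so a half turn about z gives the same grasp; the last joint's range is limited). The gripper opens to 87 mm and grips with 3 to 60 N. Pads are 19 mm wide; open, the fingers measure 117 mm over their backs; the gripper's body (75 mm by 190 mm) begins 51 mm behind the grasp point.
Start: joints at [1.591, 0.385, 0.008, 0, -1.194, -0.259], TCP at [0.148, 0.607, 0.245] pointing down, gripper open.
Joint ranges: [-3.14, 3.14], [-1.21, 2.06], [-1.07, 1.41], [-3.16, 2.05], [-2.99, -0.16], [-3.1, 3.1]. Speed limits (rad/s): [2.79, 2.79, 3.14, 3.14, 3.14, 3.14].

### API

Orientations are given as a unit quaternion [x, y, z, w].
In Python, from bench import arm gives the robot as it stands.
- The arm moves only by the tool jog_arm, never from a script. Its argument "increments" is a list of rows, each a list of 3 entries, a list of its own where there are three numbers: the shift along the world's x, y, z each as a share of 0.1 m, from -1 to 1, then the turn about the world's z as a share of 180 degrees, from -1 to 1, then the opening, from 0 (shut) to 1 (fully open). In form: [[[dx, dy, dz], roll, hand], ...]. A call has 1 to 10 rows; each row is the pose to reach, as a shift and turn from the pose commanded when the call began, turning the shorter way round; what a row does not reach only later rows make up. A row lasts 1/10 s, in which the tool goes at most 50 mm and 8.59 degrees, less where a joint would pass 70% of its speed; a pose out of reach is approached as far as the arm can. A call with a number of a shift or a turn outside -1 to 1 is refused whole. A call with a gripper value outside its range is refused whole. The fingers move at their own pace and stop on an object; the grip force is fixed at half the most. Time passes only in rows, so rows that repeat a pose let the fingers close. It gives the time, the measured TCP pose, the force, the opening and the grip force at its end, in the units of the state.
- arm.get_obs(): the state, without advancing time (a new reading comes with each control period).
- arm.camera(name): name is "scene" or "top" or "wrist"; returns (picture, depth): 400x640x3 uint8, red, green, blue; 400x640 float32, m along the optical axis (not along the pixel's ray), 0 where there is no reading.
- arm.camera_info(name): a dict with "intrinsics" (3x3 intrinsics, pixels), "dist" ([k1, k2, p1, p2, k3] as OpenCV has them; the pictures are not rectified), "extrinsics" (4x4, takes a point from camera to world coordinates); the wrist camera has in their place "T_tool_cam" (4x4, takes a point from camera to tool coordinates, whose origin is the TCP and whose axes are the flange's). Camera axes: x right, y down, z forward; pixel columns grow to the right and rows downward; lengths in m; the calibration is good to about 2 mm. A picture is of the moment at which its call begins: read the wrist's pose just before it. camera_info takes no time and is no camera call.
- arm.close_job(): hands the job in; it is judged then, once.
Trained networks look in the newest picture that a camera, given by its name, has taken for a name from the list of things; names that differ only in an ending like _2 or _b are one class to them, and where a whole thing is asked for, a point or a joint stands for the part that bears it (a point fixed in the world has none). Each returns a list of dicts, best first, with "p" (0 to 1); they miss things now and then, are a little off and sometimes report something else, mostly with a low value. They report only what shows in the picture. A call takes as long as a camera call. They do not tell look-alikes from the thing itself.
- arm.outline_of(camera, target): "mask" (400x640 bool, what is visible of it) and "bbox" ([centre column, centre row, width, height] in pixels, round what is visible of it).
The state is a dict: "t": time; "qpos": joint angles; "dq": joint speeds; "effort": joint torques, N m; "ee_pos": TCP position; "ee_rot": TCP orientation; "ft_force": force on the tool from outside, world axes, zero at the start; "ft_torque": the same for the moment, N m; "opening": finger opening in m; "grasp_force": force on a finger pad.
Only numpy, scipy, OpenCV 4.12 (cv2) and the standard library are available. Lean on these libraries where they do the work, as an engineer would, in place of code of your own. Each camera call takes 0.05 s, during which the arm holds its last target. There are 200 camera calls.

## Working session

There is one attempt and no reset: what is moved stays moved. The work goes in short steps, Python scripts to look and compute and a tool call to move; the robot and the scene stay as the last step left them, time stands still between calls to the robot, and variables do not carry over. Pictures are saved under pics/ and viewed, at most 10 in all, crops included, and the job is handed in when it is done.

Besides the shell and the picture viewer there is one more tool, called after "Emit:" as a command line: name --argument value ..., lists and objects as JSON in quotes. jog_arm: Moves the arm, as the interface text tells. Shift numbers are shares of 0.1 m and turn numbers shares of 180 degrees, none past 1 either way. Its arguments: {"type":"object","properties":{"increments":{"type":"array","items":{"type":"array"}}},"required":["increments"]}

```bash
mkdir -p pics; ls; python3 - <<'E'
from bench import arm
import cv2,numpy as np
o=arm.get_obs();print(o['t'],o['ee_pos'],o['ee_rot'],o['opening'])
for c in ['top','scene']:
    p,d=arm.camera(c);cv2.imwrite(f'pics/{c}0.png',p[:,:,::-1]);np.savez(f'{c}0.npz',p=p,d=d)
    i=arm.camera_info(c);print(c,i['intrinsics'],i['dist'],i['extrinsics'])
print(arm.camera_info('wrist'))
for n in ['bowl','bar','balance','tare','mat','power','crucible']:
    for r in arm.outline_of('top',n): 
        if r['p']>.2: print(n,round(r['p'],2),np.round(r['bbox'],1))
E
```

```text
pics
0.0 [0.14768389 0.60672446 0.24346172] [ 9.92869251e-01 -1.19203443e-01 -8.30157061e-05  1.08740094e-03] 0.08722869990697303
top [[405.53037075   0.         321.2361381 ]
 [  0.         405.53037075 200.40686955]
 [  0.           0.           1.        ]] [-0.08512972  0.          0.          0.          0.        ] [[-0.02095765 -0.98482561  0.1722768   0.34912216]
 [-0.99953251  0.02447574  0.01832219 -0.01350923]
 [-0.02226077 -0.17181227 -0.98487817  1.10837371]
 [ 0.          0.          0.          1.        ]]
scene [[411.44060068   0.         319.62758071]
 [  0.         411.44060068 189.73656543]
 [  0.           0.           1.        ]] [-0.10479117  0.          0.          0.          0.        ] [[-0.46491972  0.68513734 -0.56074637  1.1368907 ]
 [ 0.88524091  0.36980732 -0.2821189   0.27869594]
 [ 0.01407792 -0.62755826 -0.77844231  0.9097613 ]
 [ 0.          0.          0.          1.        ]]
{'intrinsics': array([[313.37755037,   0.        , 318.76044122],
       [  0.        , 313.37755037, 200.23440001],
       [  0.        ,   0.        ,   1.        ]]), 'd
[... 280 characters left out ...]
345e-04, -2.57283048e-01,  9.66335617e-01,
        -1.40233347e-01],
       [ 0.00000000e+00,  0.00000000e+00,  0.00000000e+00,
         1.00000000e+00]])}
bowl 0.96 [235.2 182.9  19.4  22.8]
bowl 0.89 [240.6 128.6  19.3  22.9]
bowl 0.8 [288.  274.9  23.8  25.5]
bowl 0.59 [239.1 277.9  24.5  22.5]
bowl 0.58 [203.6 128.7  23.7  27.6]
bowl 0.54 [322.8 129.1  70.   15.2]
bar 0.71 [474.8 153.3  22.6  21.8]
bar 0.6 [236.6 230.9   6.1  12.8]
balance 0.93 [381.4 203.9  78.9 102.4]
balance 0.58 [383.2 192.6  30.1  34.4]
tare 0.58 [401.2 236.8  14.    8.9]
tare 0.24 [259.9 200.8  83.1 100.8]
mat 0.73 [259.  201.4  81.2  96.5]
power 0.4 [322.  129.6  70.3  15.1]
crucible 0.57 [277.7 183.8  17.4  15.8]
```

```bash
python3 - <<'E'
import cv2
p=cv2.imread('pics/top0.png')[90:310,170:490]
cv2.imwrite('pics/top0c.png',cv2.resize(p,(800,550),interpolation=cv2.INTER_CUBIC))
E
```

```text
(no output)
```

View pics/top0c.png

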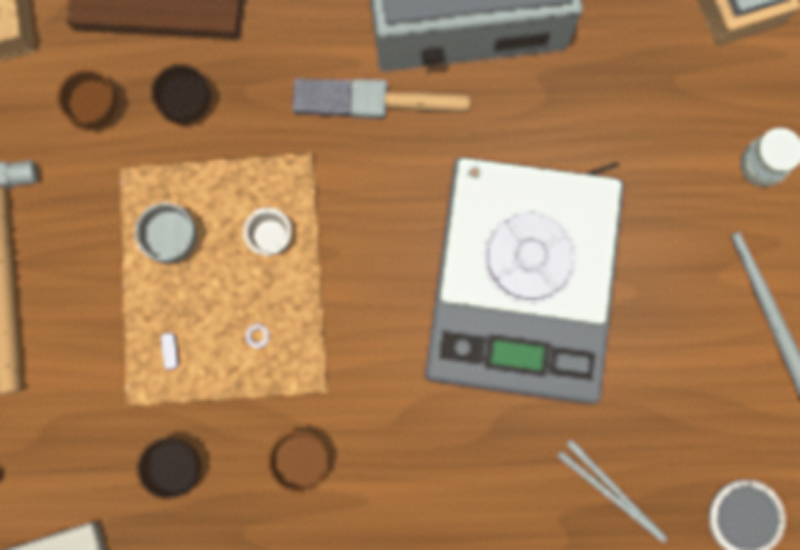

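The top view shows the steel bowl at full-frame pixel (237,183), the crucible at (277,183), and the bar upright at (238,230). The blank is at (272,224). The balance is on the right, with its carrier at (382,192), tare key at (399,235) and power key at (355,229).

```bash
cat >h.py <<'E'
from bench import arm
import cv2,numpy as np
from scipy.spatial.transform import Rotation as R
def pose(o):
    T=np.eye(4);T[:3,:3]=R.from_quat(o['ee_rot']).as_matrix();T[:3,3]=o['ee_pos'];return T
def ext(c,o=None):
    i=arm.camera_info(c)
    return i['extrinsics'] if c!='wrist' else pose(o)@i['T_tool_cam']
def px2w(c,uv,z,o=None):
    i=arm.camera_info(c);E=ext(c,o)
    n=cv2.undistortPoints(np.array(uv,float).reshape(-1,1,2),i['intrinsics'],i['dist'])[:,0]
    r=np.c_[n,np.ones(len(n))]@E[:3,:3].T
    return E[:3,3]+r*((z-E[2,3])/r[:,2])[:,None]
def yaw(o): 
    y=pose(o)[:3,1];return np.degrees(np.arctan2(y[1],y[0]))
E
python3 - <<'E'
from h import *
print('tool y yaw',yaw(arm.get_obs()))
for n,uv,z in [('bowl',(237,182.5),.046),('bar',(238,230.5),.016),('cruc',(277.5,183),.036),('carrier',(382,192),.063),('tare',(399.5,235),.052),('power',(355,229),.052),('flux',(481,150),.065)]:
    print(n,np.round(px2w('top',uv,z)[0],4))
for n in ['bowl','bar','carrier_axis','tare_top']:
    pass
E
```

```text
tool y yaw -103.68520320560064
bowl [0.5898 0.233  0.046 ]
bar [0.4627 0.2352 0.016 ]
cruc [0.5876 0.1242 0.036 ]
carrier [ 0.5504 -0.1539  0.063 ]
tare [ 0.4374 -0.1958  0.052 ]
power [ 0.456  -0.0804  0.052 ]
flux [ 0.6584 -0.4262  0.065 ]
```

Emit:
jog_arm --increments '[[[0.35,-0.35,0],0.04,1],[[0.7,-0.7,0],0.076,1],[[1,-0.95,0],0.076,1]]'

```text
t: 0.75
ee_pos: [0.2487, 0.5104, 0.2447]
ee_rot: [1.0, 0.001, -0.0, 0.0]
ft_force: [1.0, -0.4, -0.2]
opening: 0.0873
grasp_force: 0.0
```

Emit:
jog_arm --increments '[[[0.35,-0.35,0],0,1],[[0.7,-0.7,0],0,1],[[1,-0.95,0],0,1]]'

```text
t: 1.05
ee_pos: [0.349, 0.4151, 0.245]
ee_rot: [1.0, -0.0, 0.0, -0.0]
ft_force: [0.5, 0.3, 0.2]
opening: 0.0872
grasp_force: 0.0
```

Emit:
jog_arm --increments '[[[0.35,-0.35,0],0,1],[[0.7,-0.7,0],0,1],[[1,-0.95,0],0,1]]'

```text
t: 1.35
ee_pos: [0.449, 0.3201, 0.2449]
ee_rot: [1.0, -0.0, 0.0, -0.0]
ft_force: [0.4, 0.7, 0.1]
opening: 0.0873
grasp_force: 0.0
```

Emit:
jog_arm --increments '[[[0.35,-0.35,0],0,1],[[0.7,-0.7,0],0,1],[[1,-0.85,0],0,1],[[1,-0.85,0],0,1],[[1,-0.85,0],0,1]]'

```text
t: 1.85
ee_pos: [0.548, 0.2367, 0.2441]
ee_rot: [1.0, -0.001, -0.0, 0.0]
ft_force: [-0.6, 0.5, -0.1]
opening: 0.0874
grasp_force: 0.0
```

```bash
python3 - <<'E'
from h import *
o=arm.get_obs();p,d=arm.camera('wrist');cv2.imwrite('pics/w1.png',p[:,:,::-1])
print(o['t'],o['ee_pos'],yaw(o),o['qpos'],o['ft_force'])
for n,z in [('bowl',.048),('bar',.016)]:
    for r in arm.outline_of('wrist',n):
        if r['p']>.3:
            b=r['bbox'];m=r['mask'].astype(np.uint8);ys,xs=np.nonzero(m)
            w=px2w('wrist',np.c_[xs,ys],z,o)[:,:2]
            rect=cv2.minAreaRect(w.astype(np.float32)*1000)
            print(n,round(r['p'],2),np.round(b,1),w.mean(0),rect, cv2.minEnclosingCircle(w.astype(np.float32)*1000))
E
```

```text
1.85 [0.54802142 0.23665385 0.24407922] -90.10238959917403 [ 6.78501572e-01  3.37820914e-01 -6.40478612e-02 -3.25302717e-04
 -1.16973157e+00  8.90634726e-01] [-0.64143882  0.53898088 -0.09957832]
bowl 0.9 [331.   11.5  46.7  18.4] [0.72119942 0.22556017] ((719.4032592773438, 225.39828491210938), (18.02812957763672, 50.292686462402344), 0.08507497608661652) ((727.5262451171875, 225.4103240966797), 25.16221809387207)
bowl 0.64 [411.9 307.9  13.9   9.3] [0.38650603 0.12069168] ((386.91949462890625, 121.62645721435547), (7.73992919921875, 18.75014877319336), 5.151108264923096) ((385.2594909667969, 121.3494873046875), 9.504542350769043)
bowl 0.61 [316.6 142.7  59.1  59.9] [0.59021903 0.23853053] ((589.7364501953125, 238.8203125), (62.697757720947266, 62.06818771362305), 89.92185974121094) ((589.41943359375, 238.48171997070312), 32.03751754760742)
bowl 0.56 [226.9  13.2  58.8  25.5] [0.72121905 0.32531866] ((718.9210815429688, 326.5924987792969), (58.7563591003418, 20.87398910522461), 88.87207794189453) ((728.9069213867188, 326.3958740234375), 29.381715774536133)
bar 0.74 [315.1 241.6  14.2  31.5] [0.46550713 0.23814006] ((465.274658203125, 238.1009521484375), (40.30616760253906, 13.942543983459473), 7.168265342712402) ((465.3572692871094, 237.4437713623047), 20.309785842895508)
```

View pics/w1.png

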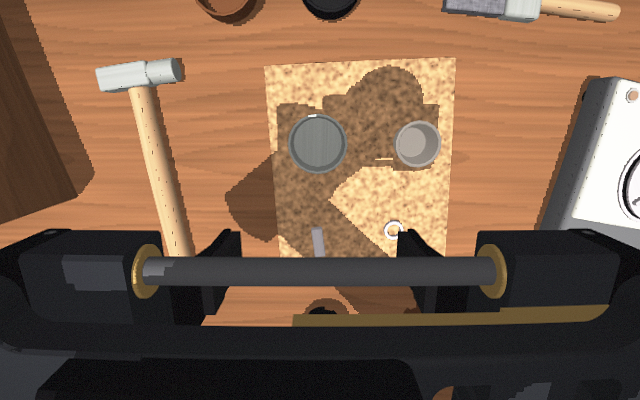

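The wrist view shows the steel bowl at (317,143), the crucible at (418,143), and the bar at (317,241). Their sizes come out right, at 62–64 mm and 40x14 mm. I'll grasp the bowl now.

Emit:
jog_arm --increments '[[[0.21,0.0,-0.3],0,1],[[0.415,0.01,-0.7],0,1],[[0.415,0.01,-1],0,1],[[0.415,0.01,-1],0,1]]'

```text
t: 2.4
ee_pos: [0.5859, 0.2376, 0.1395]
ee_rot: [1.0, 0.0, -0.005, 0.003]
ft_force: [0.2, 0.2, -0.1]
opening: 0.087
grasp_force: 0.0
```

Emit:
jog_arm --increments '[[[0,0,-0.3],0,1],[[0,0,-0.6],0,1],[[0,0,-0.85],0,1],[[0,0,-1],0,1],[[0,0,-1],0,1]]'

```text
t: 2.9
ee_pos: [0.5883, 0.2388, 0.0444]
ee_rot: [1.0, 0.001, -0.001, 0.001]
ft_force: [0.6, 0.2, 0.3]
opening: 0.0874
grasp_force: 0.0
```

Emit:
jog_arm --increments '[[[0,0,-0.045],0,1],[[0,0,-0.045],0,0.6],[[0,0,-0.045],0,0.6],[[0,0,-0.045],0,0.6],[[0,0,-0.045],0,0.6],[[0,0,-0.045],0,0.6],[[0,0,-0.045],0,0.6]]'

```text
t: 3.6
ee_pos: [0.5895, 0.2383, 0.0407]
ee_rot: [1.0, 0.0, 0.0, -0.0]
ft_force: [-1.0, -0.7, 3.8]
opening: 0.0616
grasp_force: 29.7
```

Emit:
jog_arm --increments '[[[0,0,0.2],0,0.6],[[0,0,0.6],0,0.6],[[0,0,1],0,0.6]]'

```text
t: 3.9
ee_pos: [0.5886, 0.2377, 0.1397]
ee_rot: [1.0, -0.0, -0.001, 0.001]
ft_force: [1.0, 0.1, -1.7]
opening: 0.0615
grasp_force: 29.7
```

Emit:
jog_arm --increments '[[[0,-0.2,0.4],0,0.6],[[-0.4,-0.6,0.8],0,0.6],[[-0.85,-0.95,1],0,0.6]]'

```text
t: 4.2
ee_pos: [0.5254, 0.1599, 0.2302]
ee_rot: [1.0, -0.0, 0.001, -0.001]
ft_force: [-0.4, -0.3, 0.7]
opening: 0.0612
grasp_force: 29.7
```

Emit:
jog_arm --increments '[[[0,-0.5,0],0,0.6],[[0,-1,0],0,0.6]]'

```text
t: 4.4
ee_pos: [0.524, 0.0594, 0.2297]
ee_rot: [1.0, 0.001, 0.001, -0.001]
ft_force: [2.4, 0.7, -1.6]
opening: 0.0614
grasp_force: 30.0
```

Emit:
jog_arm --increments '[[[0,-0.5,0],0,0.6],[[0,-1,0],0,0.6]]'

```text
t: 4.6
ee_pos: [0.5242, -0.0415, 0.2286]
ee_rot: [1.0, 0.0, 0.0, -0.0]
ft_force: [1.5, -0.8, -0.2]
opening: 0.0616
grasp_force: 30.0
```

Emit:
jog_arm --increments '[[[0,-0.5,0],0,0.6],[[0,-1,0],0,0.6],[[0,-1,0],0,0.6],[[0,-1,0],0,0.6]]'

```text
t: 5.0
ee_pos: [0.5243, -0.1411, 0.2279]
ee_rot: [1.0, -0.002, -0.001, -0.0]
ft_force: [-0.7, 0.1, -1.7]
opening: 0.0614
grasp_force: 30.0
```

```bash
python3 - <<'E'
from h import *
o=arm.get_obs();p,d=arm.camera('wrist');cv2.imwrite('pics/w2.png',p[:,:,::-1])
np.savez('w2.npz',p=p,d=d,pos=o['ee_pos'],rot=o['ee_rot'])
print(o['t'],o['ee_pos'],yaw(o),o['qpos'],o['ft_force'],o['opening'])
s,ds=arm.camera('scene');cv2.imwrite('pics/s2.png',s[:,:,::-1]);np.savez('s2.npz',p=s,d=ds)
for c in ['wrist','scene']:
  for n,z in [('bowl',.25),('load',.061),('tare',.052),('boss_top',.061)]:
    for r in arm.outline_of(c,n):
        if r['p']>.3:
            ys,xs=np.nonzero(r['mask'])
            w=px2w(c,np.c_[xs,ys],z,o)[:,:2]
            print(c,n,round(r['p'],2),np.round(r['bbox'],1),w.mean(0),w.min(0),w.max(0))
E
```

```text
5.0 [ 0.52432222 -0.1410785   0.22790319] -90.18878858923405 [ 3.56269853e-02  2.59379186e-01 -2.18976592e-01 -5.34001175e-04
 -1.09362332e+00  1.53212015e+00] [-0.7110559   0.133015   -1.70140329] 0.061373850732444335
wrist bowl 0.69 [319.3 251.6 130.4 122.5] [ 0.54019467 -0.1407591 ] [ 0.51188107 -0.16742182] [ 0.56564562 -0.11440305]
wrist load 0.98 [334.6 160.2  93.5  85.9] [ 0.55441769 -0.15459566] [ 0.51122072 -0.2004362 ] [ 0.59490095 -0.10964321]
wrist boss_top 0.8 [338.  167.4 203.8 249.6] [ 0.57704895 -0.1547842 ] [ 0.40785766 -0.25353144] [ 0.66057829 -0.05118227]
scene bowl 0.93 [277.8 134.7  25.2  30.5] [ 0.56331809 -0.12325863] [ 0.52797122 -0.15949115] [ 0.59680607 -0.08762855]
scene bowl 0.9 [388.5 168.2  25.7  27.3] [0.54236828 0.13993597] [0.50958195 0.11274343] [0.57827113 0.16529932]
scene bowl 0.85 [416.9 330.2  29.3  33.3] [0.84668099 0.31837865] [0.81872339 0.29461836] [0.8730392  0.34252833]
scene bowl 0.85 [432.9 184.1  21.7  19.1] [0.53937363 0.2422804 ] [0.50622695 0.21771664] [0.57627644 0.26718456]
scene bowl 0.56 [374.6 309.4  31.9  35.7] [0.84862026 0.23753373] [0.82104375 0.21358245] [0.87568297 0.26126046]
scene load 0.97 [273.6 179.5  37.3  24.4] [ 0.55454149 -0.1549243 ] [ 0.50787237 -0.20203465] [ 0.60070929 -0.10911587]
scene load 0.71 [287.6 270.9  73.5  43.4] [0.77105332 0.043558  ] [ 0.74721007 -0.08210895] [0.79479319 0.10967092]
scene load 0.32 [216.9 135.7  32.3  68.6] [ 0.47207623 -0.40565417] [ 0.33546132 -0.46679514] [ 0.61802665 -0.3477393 ]
scene boss_top 0.77 [276.4 189.1 110.7  91.1] [ 0.56107944 -0.13439952] [ 0.4185444  -0.24671498] [ 0.69500473 -0.02476744]
```

View pics/w2.png

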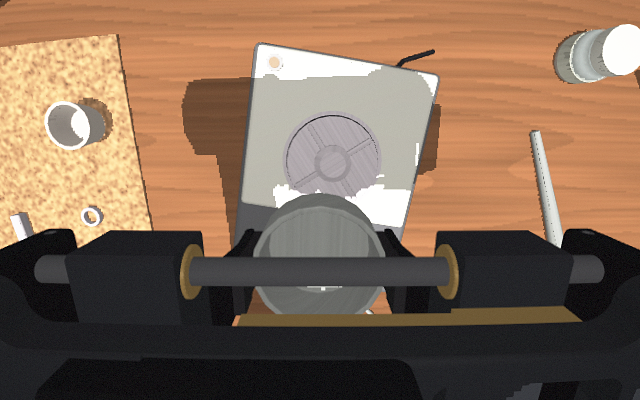

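The carrier shows at about (333,160), with ribs running diagonally. The bowl is upright in the fingers, its far rim at about (320,193). Next I'll get the boss centre, the rib angle and the bowl's offset in the hand.

```bash
python3 - <<'E'
from h import *
f=np.load('w2.npz');o={'ee_pos':f['pos'],'ee_rot':f['rot']}
i=arm.camera_info('wrist');K=i['intrinsics']
print('rim far,left,right',px2w('wrist',[(320,193),(254,252),(385.5,252)],o['ee_pos'][2]+.0073,o))
print('boss',px2w('wrist',[(333,162)],.073,o))
# rectified view of disc plane z=.067, 120x120mm @5px/mm around (.552,-.155)
def rect(c,img,cx,cy,z,o,s=5,h=60):
    g=np.arange(-h*s,h*s)/s/1000
    Y,X=np.meshgrid(cy-g,cx-g)  # col -> -y, row -> -x
    E=np.linalg.inv(ext(c,o));P=np.stack([X,Y,np.full_like(X,z)],-1).reshape(-1,3)
    ii=arm.camera_info(c)
    uv,_=cv2.projectPoints(P,cv2.Rodrigues(E[:3,:3])[0],E[:3,3],ii['intrinsics'],ii['dist'])
    uv=uv.reshape(*X.shape,2).astype(np.float32)
    return cv2.remap(img,uv[...,0],uv[...,1],cv2.INTER_CUBIC)
a=rect('wrist',f['p'],.552,-.155,.064,o,4,50);s=np.load('s2.npz');b=rect('scene',s['p'],.552,-.155,.064,None,4,50)
cl=lambda x:cv2.createCLAHE(3,(4,4)).apply(cv2.cvtColor(x,cv2.COLOR_RGB2GRAY))
v=np.hstack([cl(a),cl(b)]);v[200,::10]=255;v[::10,200]=255;v[::10,600]=255
cv2.imwrite('pics/rect.png',v)
E
```

```text
rim far,left,right [[ 0.56203996 -0.14160925  0.23520319]
 [ 0.53416705 -0.11115057  0.23520319]
 [ 0.53398037 -0.17175985  0.23520319]]
boss [[ 0.55268947 -0.15460173  0.073     ]]
```

View pics/rect.png

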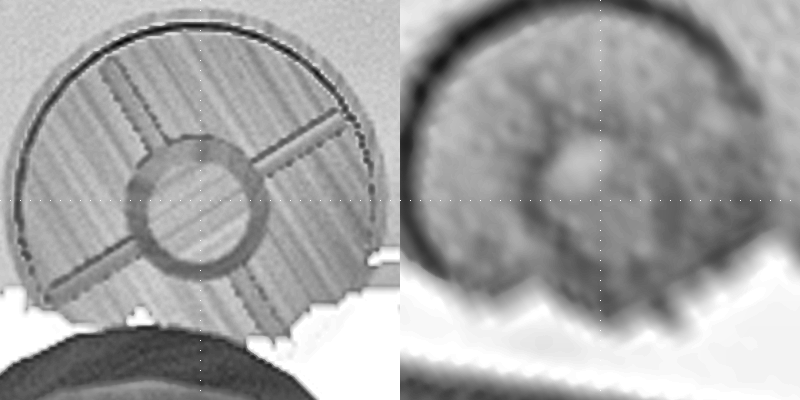

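```bash
cat >>h.py <<'E'
def cloud(c,d,o=None):
    i=arm.camera_info(c);E=ext(c,o);v,u=np.mgrid[:400,:640]
    n=cv2.undistortPoints(np.stack([u,v],-1).reshape(-1,1,2).astype(float),i['intrinsics'],i['dist']).reshape(400,640,2)
    P=np.dstack([n,np.ones((400,640))])*d[...,None]
    return P@E[:3,:3].T+E[:3,3]
E
python3 - <<'E'
from h import *
f=np.load('w2.npz');o={'ee_pos':f['pos'],'ee_rot':f['rot']}
W=cloud('wrist',f['d'],o);tc=o['ee_pos']
for v in range(188,252,4): print(v,np.round((W[v,320]-tc)*1000,1),f['d'][v,320])
print(np.round((W[225,250:392:6]-tc)*1000,1).tolist())
E
```

```text
188 [   0.6   -1.2 -166.6] 0.314271
192 [  -3.6   -1.2 -166.8] 0.3155087
196 [32.  -0.6 -9.8] 0.15468954
200 [32.  -0.6 -2.3] 0.14742485
204 [32.1 -0.5  5. ] 0.14037634
208 [31.2 -0.5  8.3] 0.1374131
212 [ 20.5  -0.6 -20.3] 0.1678009
216 [ 18.7  -0.6 -19.1] 0.16715303
220 [ 16.2  -0.6 -19.6] 0.16827062
224 [ 14.2  -0.6 -19. ] 0.16818585
228 [ 11.8  -0.6 -19.4] 0.16921361
232 [  9.3  -0.6 -19.7] 0.17015356
236 [  7.1  -0.6 -19.6] 0.1705797
240 [  4.4  -0.6 -20.4] 0.1720133
244 [  2.7  -0.6 -18.8] 0.17090419
248 [  0.2  -0.6 -19.3] 0.17206031
[[-43.6, 74.8, -181.0], [-43.8, 68.4, -181.5], [-44.7, 62.3, -183.9], [21.5, 23.6, 3.1], [22.9, 20.2, 7.1], [13.7, 20.9, -19.1], [13.5, 17.7, -19.4], [13.0, 14.6, -21.0], [13.7, 11.2, -19.0], [13.0, 8.1, -20.9], [13.6, 4.8, -19.2], [13.2, 1.6, -20.1], [13.0, -1.7, -20.8], [13.7, -4.9, -18.9], [13.6, -8.1, -19.1], [13.4, -11.4, -19.6], [13.4, -14.6, -19.4], [13.6, -17.8, -18.9], [13.4, -21.1, -19.3], [22.7, -20.3, 6.9], [20.0, -24.4, -0.8], [-44.0, -62.1, -181.1], [-44.3, -68.7, -181.6], [-42.5, -74.1, -176.6]]
```

Emit:
jog_arm --increments '[[[0.13,-0.06,-0.2],0,0.6],[[0.264,-0.128,-0.5],0,0.6],[[0.264,-0.128,-0.8],0,0.6],[[0.264,-0.128,-0.95],0,0.6],[[0.264,-0.128,-0.95],0,0.6],[[0.264,-0.128,-0.95],0,0.6],[[0.264,-0.128,-0.95],0,0.6]]'

```text
t: 6.2
ee_pos: [0.5523, -0.1526, 0.1351]
ee_rot: [1.0, 0.0, 0.001, 0.0]
ft_force: [0.3, 0.9, -0.2]
opening: 0.0617
grasp_force: 30.0
```

```bash
python3 - <<'E'
from h import *
o=arm.get_obs();print(o['ee_pos'],yaw(o),o['qpos'],o['ft_force'])
E
```

```text
[ 0.55234172 -0.15258372  0.13511997] -89.97189403441105 [ 1.32943737e-02  3.97631768e-01 -2.72301434e-01  5.08306038e-04
 -8.97942026e-01  1.55767682e+00] [ 0.28427129  0.87296948 -0.21790657]
```

```bash
cat >>h.py <<'E'
def avg(n=8):
    L=[]
    for _ in range(n):
        arm.camera('top');o=arm.get_obs();L.append(np.r_[o['ee_pos'],o['ft_force'],yaw(o)])
    L=np.array(L);print(np.round(L.mean(0),4),np.round(L.std(0),4),o['t'],o['opening'],o['grasp_force'])
E
python3 - <<'E'
from h import *
avg()
E
```

```text
[  0.5518  -0.1526   0.1346   0.1804   0.1997  -0.6357 -89.9926] [3.000e-04 0.000e+00 4.000e-04 5.633e-01 2.266e-01 4.854e-01 7.300e-03] 6.6 0.06139527389393048 30.02000773558393
```

Emit:
jog_arm --increments '[[[-0.01,-0.013,-0.1],0,0.6],[[-0.01,-0.013,-0.2],0,0.6],[[-0.01,-0.013,-0.23],0,0.6],[[-0.01,-0.013,-0.25],0,0.6],[[-0.01,-0.013,-0.26],0,0.6],[[-0.01,-0.013,-0.27],0,0.6],[[-0.01,-0.013,-0.28],0,0.6],[[-0.01,-0.013,-0.29],0,0.6],[[-0.01,-0.013,-0.3],0,0.6],[[-0.01,-0.013,-0.3],0,0.6]]'

```text
t: 7.6
ee_pos: [0.5504, -0.1539, 0.1036]
ee_rot: [1.0, -0.0, 0.0, 0.0]
ft_force: [0.4, 0.2, -0.0]
opening: 0.0616
grasp_force: 30.0
```

```bash
python3 - <<'E'
from h import *
avg(5)
E
```

```text
[  0.5504  -0.1539   0.1037   0.5414  -0.4663  -0.7418 -90.0012] [0.     0.     0.     0.223  0.6242 0.4168 0.0017] 7.85 0.06166557648932179 30.01598984017619
```

Emit:
jog_arm --increments '[[[0,0,-0.01],0,0.6],[[0,0,-0.015],0,0.6],[[0,0,-0.02],0,0.6],[[0,0,-0.02],0,0.6]]'

```text
t: 8.25
ee_pos: [0.5505, -0.1539, 0.102]
ee_rot: [1.0, 0.0, 0.0, 0.0]
ft_force: [-1.6, -0.4, 2.8]
opening: 0.0615
grasp_force: 30.0
```

```bash
python3 - <<'E'
from h import *
avg(5)
E
```

```text
[  0.5505  -0.1539   0.1019  -1.4235   0.7031   3.6576 -89.9951] [0.000e+00 0.000e+00 1.000e-04 5.015e-01 4.209e-01 4.002e-01 2.000e-03] 8.5 0.061333957482564705 29.975120103990776
```

Emit:
jog_arm --increments '[[[0,0,0],-0.0167,0.6],[[0,0,0],-0.0333,0.6],[[0,0,0],-0.05,0.6],[[0,0,0],-0.0667,0.6],[[0,0,0],-0.0833,0.6],[[0,0,0],-0.1,0.6],[[0,0,0],-0.1167,0.6],[[0,0,0],-0.1333,0.6]]'

```text
t: 9.3
ee_pos: [0.5511, -0.1541, 0.102]
ee_rot: [0.978, -0.209, 0.001, 0.0]
ft_force: [-0.5, -0.7, 2.8]
opening: 0.0615
grasp_force: 29.9
```

```bash
sed -i "s/yaw(o)\])/yaw(o),100*o['ft_torque'][2]])/" h.py; python3 - <<'E'
from h import *
avg(4)
E
```

```text
[ 5.511000e-01 -1.541000e-01  1.020000e-01  6.562000e-01 -2.256000e-01
  3.137800e+00 -1.140052e+02 -3.829400e+00] [0.     0.     0.     0.2769 0.3301 0.3708 0.0989 3.2545] 9.5 0.06156371517917617 29.98833530175034
```

Emit:
jog_arm --increments '[[[0,0,0],-0.0167,0.6],[[0,0,0],-0.0333,0.6],[[0,0,0],-0.05,0.6],[[0,0,0],-0.0667,0.6],[[0,0,0],-0.0833,0.6],[[0,0,0],-0.1,0.6],[[0,0,0],-0.1167,0.6],[[0,0,0],-0.1333,0.6]]'

```text
t: 10.3
ee_pos: [0.5508, -0.154, 0.1018]
ee_rot: [0.913, -0.407, 0.001, -0.0]
ft_force: [2.1, -0.1, 3.3]
opening: 0.0616
grasp_force: 29.9
```

```bash
python3 - <<'E'
from h import *
avg(4)
E
```

```text
[ 5.507000e-01 -1.540000e-01  1.017000e-01  2.430000e-01 -1.822000e-01
  2.926500e+00 -1.379606e+02 -2.119800e+00] [0.     0.     0.     0.4347 0.196  0.2387 0.0945 2.9509] 10.5 0.06134346581244579 29.954421984875808
```

Emit:
jog_arm --increments '[[[0,0,0],-0.0167,0.6],[[0,0,0],-0.0333,0.6],[[0,0,0],-0.05,0.6],[[0,0,0],-0.0667,0.6],[[0,0,0],-0.0833,0.6],[[0,0,0],-0.1,0.6],[[0,0,0],-0.1167,0.6],[[0,0,0],-0.1333,0.6]]'

```text
t: 11.3
ee_pos: [0.5502, -0.1536, 0.1006]
ee_rot: [0.809, -0.588, -0.0, -0.0]
ft_force: [1.7, 0.9, -1.5]
opening: 0.0617
grasp_force: 29.9
```

```bash
python3 - <<'E'
from h import *
avg(4)
E
```

```text
[ 5.502000e-01 -1.536000e-01  1.007000e-01  1.733700e+00  9.780000e-01
 -2.423200e+00 -1.619533e+02  1.303140e+01] [0.0000e+00 0.0000e+00 1.0000e-04 2.1850e-01 5.4600e-01 3.1360e-01
 9.3700e-02 2.1822e+00] 11.5 0.06144976583222195 29.999008225058788
```

The force has fallen and the torque is at the 0.12 N·m drag level, so the notches have caught the ribs. I'll back off about 4° to centre them, then lower.

Emit:
jog_arm --increments '[[[0,0,0],0.012,0.6],[[0,0,0],0.024,0.6],[[0,0,-0.01],0.024,0.6],[[0,0,-0.02],0.024,0.6],[[0,0,-0.03],0.024,0.6],[[0,0,-0.04],0.024,0.6],[[0,0,-0.045],0.024,0.6],[[0,0,-0.045],0.024,0.6]]'

```text
t: 12.3
ee_pos: [0.5501, -0.1539, 0.0971]
ee_rot: [0.831, -0.557, -0.0, 0.0]
ft_force: [-0.9, 0.6, 0.9]
opening: 0.0613
grasp_force: 30.0
```

```bash
python3 - <<'E'
from h import *
avg(4)
E
```

```text
[ 5.502000e-01 -1.539000e-01  9.720000e-02 -9.635000e-01 -3.278000e-01
  1.725000e-01 -1.576663e+02  1.959100e+00] [1.0000e-04 0.0000e+00 0.0000e+00 1.7150e-01 7.4590e-01 6.0940e-01
 2.6000e-03 2.4649e+00] 12.5 0.06131304091121625 30.0042403020052
```

Emit:
jog_arm --increments '[[[0,0,-0.007],0,0.6],[[0,0,-0.007],0,0.6],[[0,0,-0.007],0,1],[[0,0,-0.007],0,1],[[0,0,-0.007],0,1],[[0,0,-0.007],0,1],[[0,0,-0.007],0,1]]'

```text
t: 13.2
ee_pos: [0.5504, -0.1539, 0.0964]
ee_rot: [0.831, -0.557, 0.0, -0.0]
ft_force: [0.3, -0.7, 0.2]
opening: 0.0858
grasp_force: 0.0
```

Emit:
jog_arm --increments '[[[0,0,0.1],0,1],[[0,0,0.4],0,1],[[0,0,0.8],0,1],[[-0.3,0,1],0.04,1],[[-0.6,-0.2,1],0.08,1],[[-0.6,-0.2,1],0.12,0.5],[[-0.6,-0.2,1],0.12,0],[[-0.6,-0.2,1],0.12,0],[[-0.6,-0.2,1],0.12,0]]'

```text
t: 14.1
ee_pos: [0.4909, -0.1737, 0.1965]
ee_rot: [0.92, -0.392, 0.0, 0.0]
ft_force: [-0.0, -0.6, 0.0]
opening: 0.0628
grasp_force: 0.0
```

```bash
python3 - <<'E'
from h import *
avg(4)
o=arm.get_obs();p,d=arm.camera('wrist');cv2.imwrite('pics/w3.png',p[:,:,::-1])
np.savez('w3.npz',p=p,d=d,pos=o['ee_pos'],rot=o['ee_rot']);W=cloud('wrist',d,o);print(o['opening'])
for n in ['bowl','tare']:
    for r in arm.outline_of('wrist',n):
        if r['p']>.3:
            q=W[r['mask']];z=q[:,2];print(n,round(r['p'],2),np.round(r['bbox'],1),np.median(q,0),np.percentile(z,[5,50,95]),q[:,:2].min(0),q[:,:2].max(0))
            if n=='bowl':
                t=q[(z>np.percentile(z,99)-.003)][:,:2];c=cv2.minEnclosingCircle((t*1000).astype(np.float32));print('rim',c)
E
```

```text
[ 4.907000e-01 -1.737000e-01  1.962000e-01  2.570000e-01 -2.523000e-01
  6.110000e-02 -1.360962e+02  8.490000e-02] [1.0000e-04 0.0000e+00 1.0000e-04 3.1350e-01 7.3200e-01 3.3550e-01
 1.3700e-02 1.5754e+00] 14.3 0.04705320727202578 0.0
0.04705320727202578
bowl 0.67 [246.7 174.1  85.3  83.9] [ 0.55138657 -0.15014645  0.07857882] [0.07671035 0.07857882 0.10498957] [ 0.5148132  -0.22408878] [ 0.58987906 -0.0992642 ]
rim ((548.504638671875, -173.6231231689453), 51.355228424072266)
tare 0.92 [373.3 215.2  39.2  26.1] [ 0.43829228 -0.19446042  0.05193461] [0.04999406 0.05193461 0.05317177] [ 0.42775955 -0.22408878] [ 0.53898798 -0.17723838]
tare 0.62 [270.1 157.8 299.8 315.6] [ 0.55566646 -0.18151464  0.05080383] [0.0448561  0.05080383 0.06054997] [ 0.3735744 -0.2663002] [ 0.6768964  -0.01723954]
tare 0.51 [ 77.1 274.4  57.6 102.3] [0.63155462 0.07989597 0.00368129] [0.00072347 0.00368129 0.26729539] [ 0.53898798 -0.22408878] [0.68452753 0.14857838]
```

View pics/w3.png

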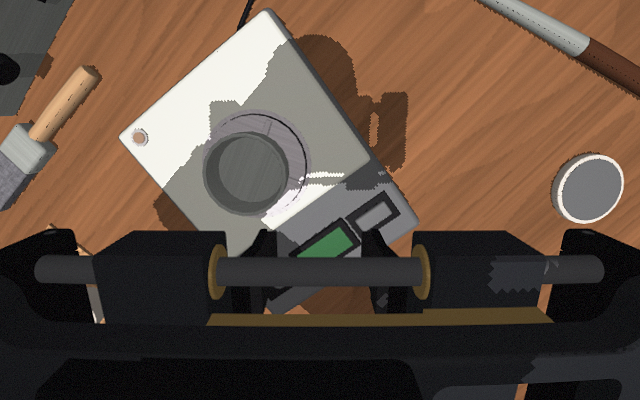

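The bowl is home: its floor is at 78.5 mm and its rim at 105 mm, as expected, and it shows at (246,172). The tare key is at (374,215), 52 mm high. Next I'll press it with the fingers closed.

Emit:
jog_arm --increments '[[[-0.2,-0.1,0],0.04,0],[[-0.45,-0.2,-0.1],0.08,0],[[-0.527,-0.213,-0.3],0.12,0],[[-0.527,-0.213,-0.5],0.165,0],[[-0.527,-0.213,-0.8],0.205,0],[[-0.527,-0.213,-1],0.205,0],[[-0.527,-0.213,-1],0.205,0],[[-0.527,-0.213,-1],0.205,0]]'

```text
t: 15.25
ee_pos: [0.4381, -0.1953, 0.0967]
ee_rot: [0.997, -0.08, -0.0, 0.0]
ft_force: [0.0, -0.2, -0.0]
opening: 0.0001
grasp_force: 0.0
```

```bash
python3 - <<'E'
from h import *
avg(4)
E
```

```text
[ 4.38600e-01 -1.95300e-01  9.76000e-02  6.23400e-01 -1.53000e-02
  1.40100e-01 -9.91532e+01 -2.98180e+00] [1.0000e-04 0.0000e+00 1.0000e-04 8.9060e-01 4.6940e-01 3.7670e-01
 3.9000e-03 2.2597e+00] 15.45 0.00015734401921932965 0.0
```

Emit:
jog_arm --increments '[[[0,0,-0.15],0,0],[[0,0,-0.2],0,0],[[0,0,-0.23],0,0],[[0,0,-0.24],0,0],[[0,0,-0.25],0,0],[[0,0,-0.26],0,0],[[0,0,-0.265],0,0],[[0,0,-0.265],0,0],[[0,0,-0.265],0,0]]'

```text
t: 16.35
ee_pos: [0.4375, -0.1952, 0.0707]
ee_rot: [0.997, -0.08, -0.0, 0.0]
ft_force: [-1.6, 1.6, 7.4]
opening: 0.0006
grasp_force: 3.4
```

```bash
python3 - <<'E'
from h import *
avg(4)
E
```

```text
[ 4.37500e-01 -1.95200e-01  7.07000e-02 -2.92570e+00  1.84460e+00
  6.93720e+00 -9.91524e+01 -2.11130e+00] [0.0000e+00 0.0000e+00 0.0000e+00 5.2820e-01 3.4720e-01 4.3230e-01
 9.0000e-04 3.4017e+00] 16.55 0.00016871981098037894 3.4250080928904936
```

Emit:
jog_arm --increments '[[[0,0,0.1],0,0],[[0,0,0.5],0,0],[[0,0.1,0.9],0,0.6],[[0,0.5,1],0.04,0.6],[[0,1,1],0.09,0.6],[[0,1,1],0.09,0.6]]'

```text
t: 17.15
ee_pos: [0.4385, -0.0912, 0.1714]
ee_rot: [0.998, 0.066, 0.002, -0.0]
ft_force: [-0.0, -0.6, -0.6]
opening: 0.025
grasp_force: 0.0
```

Emit:
jog_arm --increments '[[[0,0.5,0.1],0,0.6],[[0,1,0.2],0,0.6],[[0,1,0.2],0,0.6]]'

```text
t: 17.45
ee_pos: [0.4393, 0.0086, 0.1919]
ee_rot: [0.998, 0.064, 0.003, -0.001]
ft_force: [0.7, -1.1, 0.2]
opening: 0.0475
grasp_force: 0.0
```

Emit:
jog_arm --increments '[[[0,0.5,0],0,0.6],[[0,1,0],0,0.6],[[0,1,0],0,0.6]]'

```text
t: 17.75
ee_pos: [0.4387, 0.1086, 0.1905]
ee_rot: [0.998, 0.064, 0.001, -0.001]
ft_force: [0.9, -1.1, -0.2]
opening: 0.0519
grasp_force: 0.0
```

Emit:
jog_arm --increments '[[[-0.05,0.5,0],0,0.6],[[-0.1,1,0],0,0.6],[[-0.1,1,0],0,0.6]]'

```text
t: 18.05
ee_pos: [0.4284, 0.2084, 0.1902]
ee_rot: [0.998, 0.063, 0.001, -0.001]
ft_force: [0.1, -0.8, 0.2]
opening: 0.0524
grasp_force: 0.0
```

Emit:
jog_arm --increments '[[[0,0.33,0],0,0.6],[[0,0.33,0],0,0.6],[[0,0.33,0],0,0.6],[[0,0.33,0],0,0.6]]'

```text
t: 18.45
ee_pos: [0.4276, 0.2364, 0.1897]
ee_rot: [0.998, 0.061, -0.0, 0.0]
ft_force: [0.5, 0.5, -0.1]
opening: 0.0523
grasp_force: 0.0
```

```bash
python3 - <<'E'
from h import *
avg(4)
o=arm.get_obs();p,d=arm.camera('wrist');cv2.imwrite('pics/w4.png',p[:,:,::-1]);W=cloud('wrist',d,o)
for r in arm.outline_of('wrist','bar'):
    if r['p']>.3:
        ys,xs=np.nonzero(r['mask']);w=px2w('wrist',np.c_[xs,ys],.016,o)[:,:2]
        print(round(r['p'],2),np.round(r['bbox'],1),np.median(W[r['mask']],0),cv2.minAreaRect((w*1000).astype(np.float32)))
E
```

```text
[ 4.2770e-01  2.3670e-01  1.8990e-01  1.5320e-01 -4.8710e-01  1.4400e-02
 -8.3049e+01  2.7230e-01] [0.000e+00 2.000e-04 1.000e-04 5.124e-01 4.131e-01 3.346e-01 1.030e-02
 1.148e+00] 18.65 0.052161560153678316 0.0
0.78 [320.1 152.5  15.9  40. ] [0.46475867 0.23868153 0.01597517] ((463.455322265625, 238.58143615722656), (37.83039093017578, 12.895454406738281), 6.834416389465332)
```

View pics/w4.png

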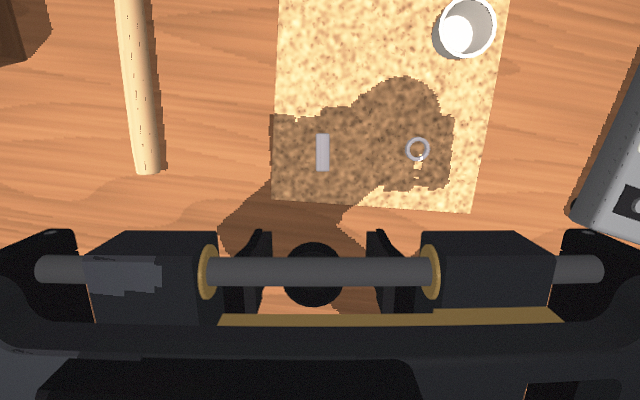

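The bar shows at (321,152), aligned with the jaws, and its size and height check out. I'll grasp it now.

Emit:
jog_arm --increments '[[[0.2,0.019,-0.3],0,0.6],[[0.365,0.019,-0.7],0,0.6],[[0.365,0.019,-1],0,0.6],[[0.365,0.019,-1],0,0.6],[[0.365,0.019,-1],0,0.6]]'

```text
t: 19.25
ee_pos: [0.4644, 0.2397, 0.0902]
ee_rot: [0.998, 0.062, -0.0, 0.0]
ft_force: [-0.0, 0.4, 0.7]
opening: 0.0524
grasp_force: 0.0
```

Emit:
jog_arm --increments '[[[0,0,-0.25],0,0.6],[[0,0,-0.45],0,0.6],[[0,0,-0.58],0,0.6],[[0,0,-0.61],0,0.6],[[0,0,-0.61],0,0.6],[[0,0,-0.61],0,0.05],[[0,0,-0.61],0,0.05],[[0,0,-0.61],0,0.05],[[0,0,-0.61],0,0.05],[[0,0,-0.61],0,0.05]]'

```text
t: 20.25
ee_pos: [0.4642, 0.2397, 0.0291]
ee_rot: [0.998, 0.061, 0.0, -0.0]
ft_force: [0.2, 0.1, -1.0]
opening: 0.0203
grasp_force: 0.0
```

```bash
python3 - <<'E'
from h import *
avg(4)
E
```

```text
[ 4.64100e-01  2.39600e-01  2.90000e-02  2.73400e-01 -9.34500e-01
  1.21840e+00 -8.29618e+01  7.80200e-01] [0.     0.     0.     0.6414 0.4009 0.4611 0.0013 1.125 ] 20.45 0.013619466556167711 30.0002521276474
```

Emit:
jog_arm --increments '[[[0,0,0.2],0,0.05],[[0,0,0.6],0,0.05],[[0,0,1],0,0.05],[[0,0,1],0,0.05]]'

```text
t: 20.85
ee_pos: [0.4671, 0.2421, 0.1344]
ee_rot: [0.998, 0.062, 0.005, -0.003]
ft_force: [0.6, -0.1, -0.4]
opening: 0.0139
grasp_force: 30.0
```

Emit:
jog_arm --increments '[[[0.1,-0.2,0.4],0,0.05],[[0.4,-0.6,0.65],0,0.05],[[0.6,-1,0.65],0,0.05],[[0.6,-1,0.65],0,0.05]]'

```text
t: 21.25
ee_pos: [0.5259, 0.1359, 0.1942]
ee_rot: [0.998, 0.058, 0.001, -0.0]
ft_force: [-0.0, 1.7, -1.3]
opening: 0.0135
grasp_force: 30.0
```

Emit:
jog_arm --increments '[[[0.1,-0.5,0],0,0.05],[[0.264,-1,0],0,0.05],[[0.264,-1,0],0,0.05]]'

```text
t: 21.55
ee_pos: [0.5506, 0.0358, 0.1927]
ee_rot: [0.998, 0.059, -0.001, 0.0]
ft_force: [-0.1, 0.1, -1.2]
opening: 0.0134
grasp_force: 30.0
```

Emit:
jog_arm --increments '[[[0,-0.5,0],0,0.05],[[0,-1,0],0,0.05],[[0,-1,0],0,0.05]]'

```text
t: 21.85
ee_pos: [0.5494, -0.0641, 0.1927]
ee_rot: [0.998, 0.058, -0.001, 0.0]
ft_force: [0.9, 0.3, -1.0]
opening: 0.0137
grasp_force: 30.0
```

Emit:
jog_arm --increments '[[[0,-0.5,0],0,0.05],[[0,-0.8,0],0,0.05],[[0,-0.935,0],0,0.05],[[0,-0.935,0],0,0.05],[[0,-0.935,0],0,0.05]]'

```text
t: 22.35
ee_pos: [0.5504, -0.1529, 0.1934]
ee_rot: [0.998, 0.062, -0.0, -0.0]
ft_force: [-0.2, 1.0, 0.2]
opening: 0.0138
grasp_force: 30.0
```

```bash
python3 - <<'E'
from h import *
avg(4)
o=arm.get_obs();p,d=arm.camera('wrist');W=cloud('wrist',d,o);cv2.imwrite('pics/w5.png',p[:,:,::-1])
q=W.reshape(-1,3);q=q[(abs(q[:,0]-.55)<.04)&(abs(q[:,1]+.154)<.04)];f=q[(q[:,2]>.098)&(q[:,2]<.108)]
print('rim',f.min(0),f.max(0))
E
```

```text
[ 5.50600e-01 -1.52600e-01  1.93800e-01 -6.65000e-02  6.50000e-03
 -1.76900e-01 -8.28812e+01  3.44630e+00] [1.0000e-04 1.0000e-04 1.0000e-04 4.9920e-01 3.0430e-01 1.7560e-01
 1.4500e-02 1.6916e+00] 22.55 0.013720815038545298 29.99990612268448
rim [ 0.52937899 -0.18591235  0.09802227] [ 0.58188859 -0.12250711  0.10661019]
```

View pics/w5.png

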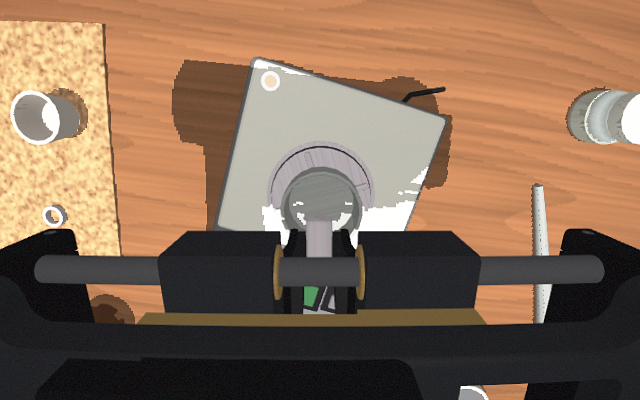

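The bar is held, with the bowl seated behind it at (320,200) and its rim centred at (0.550, -0.154). I'll lower and release.

Emit:
jog_arm --increments '[[[0,-0.016,-0.2],0,0.05],[[0,-0.016,-0.4],0,0.05],[[0,-0.016,-0.55],0,0.05],[[0,-0.016,-0.65],0,0.05],[[0,-0.016,-0.75],0,0.05],[[0,-0.016,-0.83],0,0.05],[[0,-0.016,-0.85],0,0.05],[[0,-0.016,-0.85],0,0.05]]'

```text
t: 23.4
ee_pos: [0.5506, -0.1554, 0.1088]
ee_rot: [0.998, 0.061, -0.0, 0.0]
ft_force: [0.0, -0.4, -0.3]
opening: 0.0136
grasp_force: 30.0
```

```bash
python3 - <<'E'
from h import *
avg(4)
E
```

```text
[ 5.50900e-01 -1.55500e-01  1.09400e-01 -3.27000e-02 -2.90000e-01
 -7.07000e-02 -8.29588e+01  3.94000e-01] [1.0000e-04 0.0000e+00 1.0000e-04 4.7350e-01 1.3410e-01 6.3570e-01
 3.3000e-03 1.7089e+00] 23.6 0.013375768332977317 29.999787211418152
```

Emit:
jog_arm --increments '[[[0,0.012,-0.02],0,0.05],[[0,0.012,-0.02],0,0.05],[[0,0.012,-0.02],0,0.22],[[0,0.012,-0.02],0,0.22],[[0,0.012,-0.02],0,0.22],[[0,0.012,-0.02],0,0.22]]'

```text
t: 24.2
ee_pos: [0.5506, -0.1542, 0.107]
ee_rot: [0.998, 0.061, 0.0, 0.0]
ft_force: [1.0, 0.3, -0.3]
opening: 0.0187
grasp_force: 0.0
```

Emit:
jog_arm --increments '[[[0,0,0.05],0,0.22],[[0,0,0.15],0,0.22],[[0,0,0.3],0,0.22],[[0,0,0.6],0,0.22],[[0,0,0.9],0,0.22],[[-0.4,0,0.9],0,0.22],[[-0.6,0,0.9],0,0.22],[[-0.6,0,0.9],0,0.22]]'

```text
t: 25.0
ee_pos: [0.4883, -0.1542, 0.1984]
ee_rot: [0.998, 0.061, 0.001, -0.0]
ft_force: [0.9, 0.3, 1.4]
opening: 0.019
grasp_force: 0.0
```

```bash
python3 - <<'E'
from h import *
avg(4)
o=arm.get_obs();p,d=arm.camera('wrist');W=cloud('wrist',d,o);cv2.imwrite('pics/w6.png',p[90:290,200:440,::-1].repeat(2,0).repeat(2,1))
q=W.reshape(-1,3);q=q[(abs(q[:,0]-.55)<.04)&(abs(q[:,1]+.154)<.04)];f=q[(q[:,2]>.098)&(q[:,2]<.108)]
print('rim',f.min(0),f.max(0))
b=q[(np.hypot(q[:,0]-.5505,q[:,1]+.154)<.024)];print(np.percentile(b[:,2],[5,25,50,75,95]));t=b[(b[:,2]>.086)&(b[:,2]<.095)];print('bar',len(t),np.median(t,0))
E
```

```text
[  0.491   -0.1543   0.198    0.3851  -0.2816  -0.1306 -82.9533   0.85  ] [6.000e-04 0.000e+00 4.000e-04 2.093e-01 1.758e-01 5.179e-01 4.800e-03
 5.243e-01] 25.2 0.019364816730437842 0.0
rim [ 0.5183555  -0.18573956  0.09802561] [ 0.58214679 -0.12281003  0.10684872]
[0.07682429 0.07776035 0.08938009 0.33775755 0.33775755]
bar 886 [ 0.54963157 -0.15388881  0.08941907]
```

View pics/w6.png

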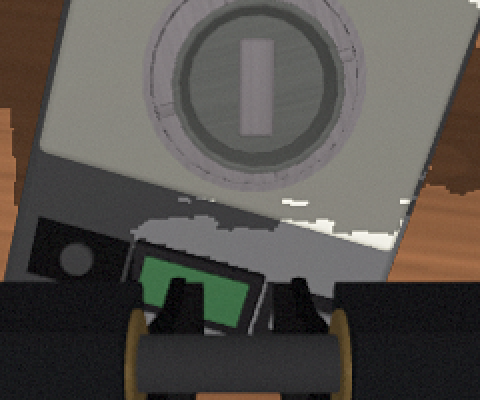

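The bar lies flat in the centre of the seated bowl, at crop pixel (257,87), and the hand is clear. I'm handing in the job.

```bash
python3 -c "
from bench import arm
print(arm.close_job())"
```

```text
the job is handed in; nothing more can be done
None
```

I handed the job in at about 25 s: the bowl is seated home on the carrier, the tare key was pressed at about 7 N with the hand off the bowl and released, and the bar lies flat in the bowl's centre; no verdict came back.

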